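# Set the slit and hold the aperture at its third click on a bench fluorometer

### The job

Take a reading on the bench fluorometer: with the aperture knob still at closed, pull the slit rod on its front out until the red ring on the rod has just come clear of the steel collar, and let go of it. Then turn the spring-return aperture knob on top clockwise one click at a time, resting about half a second in each click, to the third click and no further, and finish while still gripping the knob and holding it in the third click, because it springs back to closed if let go. Leave the glassware round it alone.

Things in the scene. Friction and masses are not known exactly. Their poses are not given: they have to be found in the camera images.
- fluorometer: White and black bench instrument, fixed, 170 (x) x 230 (y) x 77 mm high. Origin: centre of its underside; x to its rear, y to its left, z up; its front (display, slit rod) faces -x. On the dark top plate, 77 mm above the worktop: the aperture knob at (22, -46) mm and a round black sample cap at (22, 62) mm, 66 mm across, 22 mm high, which stays shut.
- slit_collar (a point): Centre of the outer face of the steel collar (21 mm across, 95 mm in front of the fluorometer's origin) on the front, left side, from which the slit rod comes out; 45 mm above the worktop. Same axes as the fluorometer.
- slit_rod (a joint): How far the rod is pulled out (m) along the fluorometer's -x: 0 home, 0.050 end stop, start 0 to 0.012. Steel rod 10 mm thick, thin dark rings and one red ring 4 mm wide; at 0.035 the whole red ring has just come clear of the collar. Weak return spring, stronger felt brake: pulling takes 4 to 6 N, and it stays where it is left.
- slit_pull (a point): Middle of the black upright pull tab at the rod's end, moving with it; 55 mm above the worktop. Same axes as the fluorometer. The tab is 28 mm long (x) and 11 mm thick (y; grip it across this) and reaches from 28 to 74 mm above the worktop. With the rod home its middle is 42 mm in front of the collar's face.
- knob_grip (a point): On the knob's upright axis, 109 mm above the worktop; its x axis points along the bar to the white-lined pointer end. Black bar grip 46 mm long, 13 mm thick, 89 to 119 mm above the worktop. Below it, up to 91 mm, a hub 41 mm across; below that, up to 87 mm, a scalloped star wheel 80 mm across, on which a sprung roller at its front clicks.
- aperture_knob (a joint): Knob angle (rad), 0 closed (its start, and where its spring returns it if let go), growing clockwise from above. Clicks every 0.419: 1st 0.419, 2nd 0.838, 3rd 1.257, 5th 2.094 last. The pointer is 36 deg left of the fluorometer's +x when closed (white ring), 36 deg right at the 3rd click; growing white dots mark clicks. Takes 0.02 to 0.22 N m, rising before and falling after each lobe.
- flask: Conical flask with blue content, 102 mm across, 167 mm high, standing left of the fluorometer; origin: centre of its underside. Not to be disturbed.
- beaker: Small glass beaker, 62 mm across, 72 mm high, standing right of the fluorometer; origin: centre of its underside. Not to be disturbed.
- petri: Petri dish with lid, 64 mm across, 16 mm high, lying in front of the fluorometer on its right; origin: centre of its underside. Not to be disturbed.

How it is judged:
By the outcome, as a careful person would: the job done as asked, in the order asked, and still so for the second after the job is handed in, while the arm keeps its last pose, push and grip.
It also fails if it takes over 51 s, if anything falls off the work surface, if the arm or the gripper's body presses on something with over 40 N, if the wrist force passes 120 N, or if a joint passes its speed limit or range.

### The arm

A 6-joint arm with a two-finger parallel gripper is mounted at the origin on a cart in front of the work surface, level with it; the furniture and walls round the work are solid. World frame = base frame: x ahead of the robot, y to its left, z up, the work surface at z = 0. Lengths are in m, angles in rad, forces in N, time in s.
With the tool pointing down it reaches from about 0.3 to 1 m from the base axis. Payload 5.1 kg.
Tool frame: the origin (TCP) lies at the very end of the fingers, on their centre line; the grasp point (between the pads) lies 19 mm behind it; z points along the fingers, y is the line along which they close (so a half turn about z gives the same grasp; the last joint's range is limited). The gripper opens to 95 mm and grips with 3 to 60 N. Pads are 20 mm wide; open, the fingers measure 119 mm over their backs; the gripper's body (75 mm by 180 mm) begins 59 mm behind the grasp point.
Start: joints at [1.038, 0.124, 1.65, -0, 1.367, -0.083], TCP at [0.283, 0.585, 0.215] pointing down, gripper open.
Joint ranges: [-2.61, 2.61], [-1.02, 2.33], [0.03, 2.71], [-1.35, 4.49], [0.32, 2.68], [-2.91, 2.91]. Speed limits (rad/s): [2.57, 2.57, 3.14, 3.14, 3.14, 3.14].

### API

Orientations are given as a 3x3 rotation matrix whose columns are the frame's x, y, z axes.
In Python, from cell import r, snapshot gives the robot as it stands. The module is installed in compiled form; this text tells all that it offers.
- The arm moves only by the tool jog_arm, never from a script. Its argument "moves" is text: rows parted by semicolons, each of 7 numbers parted by spaces: the turn, a rotation vector about the tool's x, y, z in units of 5 degrees (1.0 is 5 degrees), then the shift along the tool's x, y, z in units of 40 mm (1.0 is 40 mm), then the opening, from 0 (shut) to 1 (fully open). In form: ax ay az x y z claw; .... A call has 1 to 12 rows; each row is the pose to reach, as a shift and turn from the pose commanded when the call began, along the tool's axes at that moment; what a row does not reach only later rows make up. A row lasts 1/12 s, in which the tool goes at most 41.7 mm and 7.16 degrees, less where a joint would pass 70% of its speed; a pose out of reach is approached as far as the arm can. A call with a gripper value outside its range is refused whole. The fingers move at their own pace and stop on an object; "force" is the grip in N (left out, the last holds). Time passes only in rows, so rows that repeat a pose let the fingers close. It gives the time, the measured TCP pose, the force, the opening and the grip force at its end, in the units of the state.
- r.state(): the state, without advancing time (a new reading comes with each control period).
- snapshot(name): name is "scene" or "top" or "wrist"; returns a dict with "frame" (384x512x3 uint8, red, green, blue), "K" (3x3 intrinsics, pixels), "xyz" and "attitude" of the camera in the world. Camera axes: x right, y down, z forward; pixel columns grow to the right and rows downward; lengths in m; the calibration is good to about 2 mm. A picture is of the moment at which its call begins. There is no depth.
- r.job_done(): hands the job in; it is judged then, once.
The state is a dict: "time_s": time; "joints": joint angles; "qvel": joint speeds; "tau": joint torques, N m; "ee_pos": TCP position; "ee_rot": TCP orientation; "ft_force": force on the tool from outside, world axes, zero at the start; "ft_torque": the same for the moment, N m; "opening": opening from 0.0 (shut) to 1.0 (fully open); "gripper_force": force on a finger pad.
Only numpy, scipy, OpenCV 4.12 (cv2) and the standard library are available. Lean on these libraries where they do the work, as an engineer would, in place of code of your own. Each camera call takes 0.05 s, during which the arm holds its last target. There are 200 camera calls.

## Working session

There is one attempt and no reset: what is moved stays moved. The work goes in short steps, Python scripts to look and compute and a tool call to move; the robot and the scene stay as the last step left them, time stands still between calls to the robot, and variables do not carry over. Pictures are saved under pics/ and viewed, at most 10 in all, crops included, and the job is handed in when it is done.

Besides the shell and the picture viewer there is one more tool, called as name(argument=value, ...) on one line, values as JSON. jog_arm: Moves the arm, as the interface text tells. Its arguments: {"type":"object","properties":{"moves":{"type":"string"},"force":{"type":"number"}},"required":["moves"]}

```bash
mkdir -p pics; python3 - <<'E'
from cell import r, snapshot
import cv2,pickle
D={}
for n in("scene","top"):
    s=snapshot(n);D[n]=s
    cv2.imwrite(f"pics/{n}0.png",s["frame"][:,:,::-1]);print(n,s["K"],s["xyz"],s["attitude"])
pickle.dump(D,open("d0.pkl","wb"));print(r.state())
E
```

```text
scene [[370.83256389   0.         253.9945075 ]
 [  0.         370.83256389 186.64474857]
 [  0.           0.           1.        ]] [-0.0629883  -0.410478    0.50385157] [[ 0.54623799 -0.41064059  0.73006737]
 [-0.83761509 -0.26257874  0.47901291]
 [-0.00500197 -0.8731705  -0.48738923]]
top [[400.86773258   0.         253.15087184]
 [  0.         400.86773258 193.6722345 ]
 [  0.           0.           1.        ]] [0.37683813 0.01610154 1.09473751] [[ 0.01989927 -0.98311575  0.18189953]
 [-0.99973382 -0.02169041 -0.00786265]
 [ 0.01167537 -0.18169465 -0.98328569]]
{'time_s': 0.1, 'joints': array([ 1.03840077e+00,  1.24434000e-01,  1.65152517e+00, -3.79181049e-06,
        1.36747522e+00, -8.26097396e-02]), 'qvel': array([-0.00114267, -0.00301484, -0.00248654,  0.00031294,  0.00165014,
        0.00122425]), 'tau': array([ 1.38110627e-04, -4.18882728e+01, -3.61095786e+01,  7.76336133e-02,
        4.61338344e-02, -7.34445302e-05]), 'ee_pos': array([0.28234489, 0.58484271, 0.21352102]), 'ee_rot': array([[-9.00540509e-01,  4.34771116e-01, -9.31663119e-04],
       [ 4.34772089e-01,  9.00539120e-01, -1.58871270e-03],
       [ 1.48272689e-04, -1.83576127e-03, -9.99998304e-01]]), 'ft_force': array([-0.33676736,  1.0818204 , -0.4417213 ]), 'ft_torque': array([ 0.01239374, -0.03275459,  0.00876869]), 'gripper_force': 0.0, 'opening': 0.9964875448952228}
```

View pics/scene0.png

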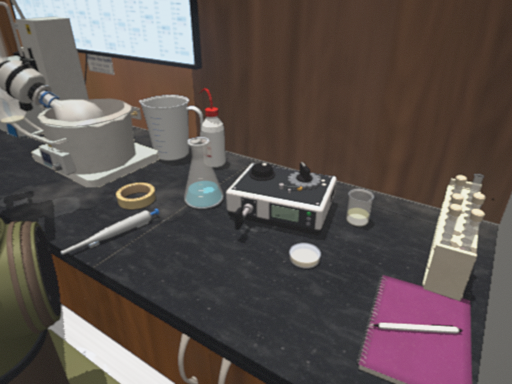

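View pics/top0.png

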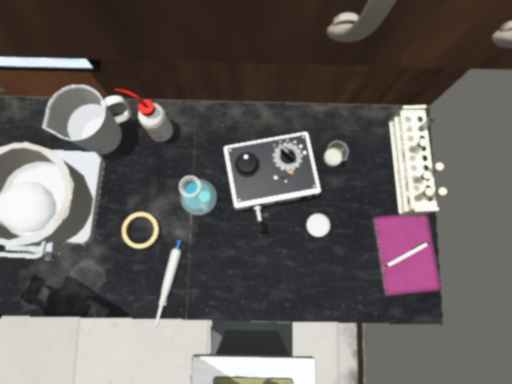

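The fluorometer is at about (271,170) in the top view, the tab at (264,226), the flask at (197,197), the beaker at (335,153) and the petri dish at (318,225). I'll measure the plate and zoom in.

```bash
cat >h.py <<'E'
import numpy as np,cv2
def ray(s,uv,z):
    d=s["attitude"]@np.linalg.inv(s["K"])@np.array([*uv,1.]); o=np.array(s["xyz"])
    return o+d*(z-o[2])/d[2]
def proj(s,p):
    c=np.array(s["attitude"]).T@(np.array(p)-s["xyz"]); c=s["K"]@c; return c[:2]/c[2]
E
python3 - <<'E'
from h import *
import pickle
D=pickle.load(open("d0.pkl","rb"))
s=D["top"];f=s["frame"]
hsv=cv2.cvtColor(f,cv2.COLOR_RGB2HSV)
m=((hsv[:,:,2]>150)&(hsv[:,:,1]<60)).astype(np.uint8); 
m[:, :215]=0;m[:,325:]=0;m[:125]=0;m[212:]=0
cs,_=cv2.findContours(m,cv2.RETR_EXTERNAL,cv2.CHAIN_APPROX_NONE)
c=np.vstack([k for k in cs if len(k)>4])
R=cv2.minAreaRect(c);print(R);b=cv2.boxPoints(R)
P=np.array([ray(s,q,.077) for q in b]);print(b,P.round(4),P.mean(0))
for i in range(4):print(np.linalg.norm(P[i]-P[i-1]))
t=cv2.resize(f[125:245,215:355],None,fx=5,fy=5,interpolation=cv2.INTER_CUBIC)
cv2.imwrite("pics/t1.png",t[:,:,::-1])
f=D["scene"]["frame"]
t=cv2.resize(f[155:255,220:350],None,fx=6,fy=6,interpolation=cv2.INTER_CUBIC)
cv2.imwrite("pics/s1.png",t[:,:,::-1])
E
```

```text
((272.2720031738281, 172.4960174560547), (71.01752471923828, 88.72718048095703), 79.69515228271484)
[[222.27199 145.49602]
 [309.56802 129.62401]
 [322.27203 199.49602]
 [234.97598 215.36803]] [[ 0.6925  0.092   0.077 ]
 [ 0.742  -0.1389  0.077 ]
 [ 0.5538 -0.1707  0.077 ]
 [ 0.5077  0.0533  0.077 ]] [ 0.62400214 -0.04108129  0.077     ]
0.1888229184169789
0.2361346000740953
0.19087281495889408
0.22862215271046396
```

View pics/t1.png

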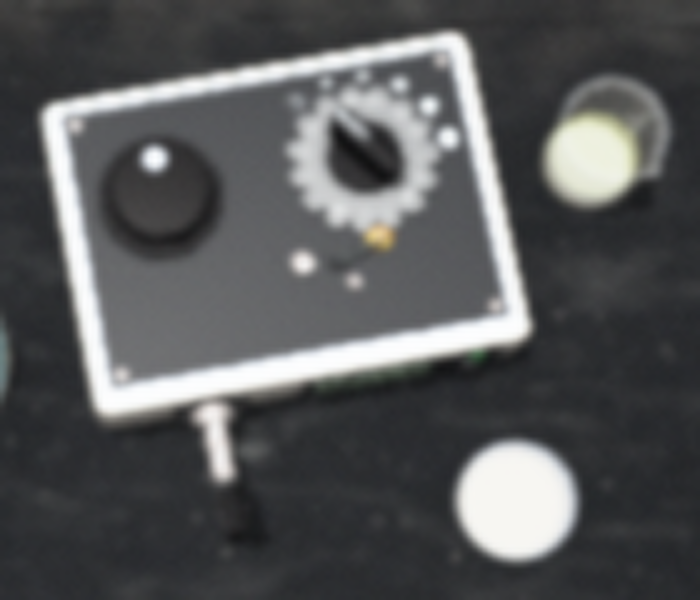

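View pics/s1.png

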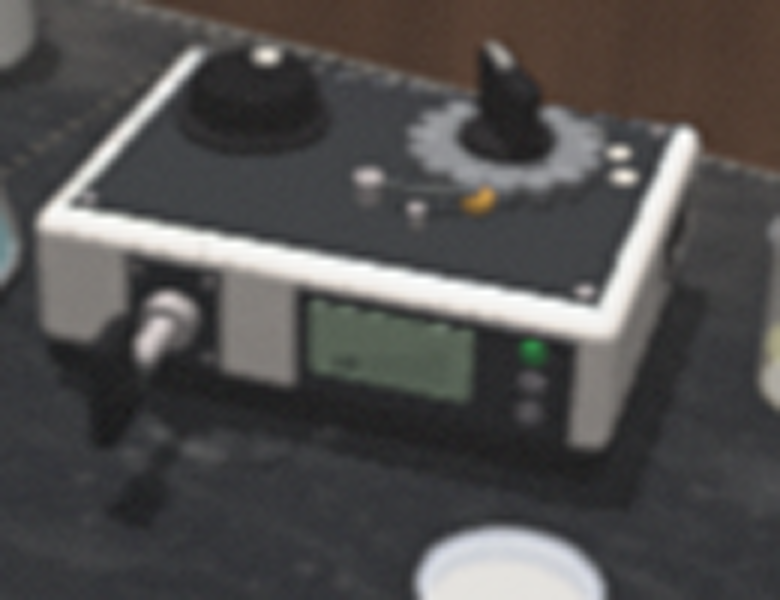

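The crops show the rod coming out of the collar at about top px (257,207), the tab at (263,228), and the knob at (288,156) with its pointer up-left. I'll go to a view pose above the instrument and refine these with the wrist camera.

```bash
cat >>h.py <<'E'
from scipy.spatial.transform import Rotation as Ro
def down(yaw):  # yaw = world direction of tool y
    y=np.array([np.cos(yaw),np.sin(yaw),0]);z=np.array([0,0,-1.]);return np.c_[np.cross(y,z),y,z]
def rel(st,p,yaw):
    R=np.array(st["ee_rot"]);
    return np.r_[Ro.from_matrix(R.T@down(yaw)).as_rotvec(degrees=True)/5,R.T@(np.array(p)-st["ee_pos"])/.04].round(3)
E
python3 - <<'E'
from h import *
from cell import r,snapshot
import pickle
st=r.state();s=snapshot("wrist")
R=np.array(st["ee_rot"]);print("cam in tool",R.T@(s["xyz"]-st["ee_pos"]),R.T@s["attitude"],s["K"])
print(rel(st,[.52,-.02,.33],np.radians(102)))
D=pickle.load(open("d0.pkl","rb"));t=D["top"]
for n,u,z in[("flask",(197,200),.02),("beaker",(333,157),.02),("petri",(318,225),.016),("tab",(263,227),.07),("knob",(288,156),.1)]:print(n,ray(t,u,z).round(3))
E
```

```text
cam in tool [ 0.07622508 -0.00063326 -0.17096362] [[ 1.16901532e-04 -9.63187894e-01 -2.68829067e-01]
 [ 9.99999919e-01  2.15982744e-04 -3.38990283e-04]
 [ 3.84573777e-04 -2.68829006e-01  9.63187841e-01]] [[265.95954882   0.         255.56109326]
 [  0.         265.95954882 196.47689805]
 [  0.           0.           1.        ]]
[-2.0000e-02 -9.0000e-03 -7.5540e+00 -1.1924e+01 -1.1039e+01 -2.8930e+00]
flask [0.555 0.16  0.02 ]
beaker [ 0.684 -0.212  0.02 ]
petri [ 0.494 -0.169  0.016]
tab [ 0.48  -0.019  0.07 ]
knob [ 0.661 -0.079  0.1  ]
```

```bash
python3 -c "
from h import *
from cell import r
print(rel(r.state(),[.50,-.02,.24],np.radians(102)))"
```

```text
[-1.7000e-02 -7.0000e-03 -7.5550e+00 -1.1474e+01 -1.1254e+01 -6.4200e-01]
```

jog_arm(moves="0 0 -0.2 -0.2 -0.2 -0.1 0.5; 0 0 -0.6 -0.7 -0.7 -0.3 0.5; 0 0 -1.1 -1.4 -1.4 -0.5 0.5; 0 0 -1.6 -2.1 -2.1 -0.6 0.5; 0 0 -2.1 -2.8 -2.8 -0.6 0.5; 0 0 -2.6 -3.5 -3.4 -0.6 0.5; 0 0 -3.1 -4.2 -4.1 -0.6 0.5; 0 0 -3.6 -4.9 -4.8 -0.6 0.5; 0 0 -4.1 -5.6 -5.5 -0.6 0.5; 0 0 -4.6 -6.3 -6.2 -0.6 0.5; 0 0 -5.0 -7.0 -6.9 -0.6 0.5; 0 0 -5.4 -7.6 -7.5 -0.6 0.5", force=20)

```text
time_s: 1.15
ee_pos: [0.4261, 0.1807, 0.2385]
ee_rot: [[-1.0, -0.023, 0.0], [-0.023, 1.0, -0.0], [-0.0, -0.0, -1.0]]
ft_force: [0.4, -1.0, -0.1]
opening: 0.499
gripper_force: 0.0
```

```bash
python3 -c "
from h import *
from cell import r
print(rel(r.state(),[.50,-.02,.24],np.radians(102)))"
```

```text
[-3.000e-03  3.000e-03 -2.140e+00 -1.734e+00 -5.059e+00 -3.500e-02]
```

jog_arm(moves="0 0 -0.4 -0.3 -0.7 0 0.5; 0 0 -0.8 -0.6 -1.5 0 0.5; 0 0 -1.2 -0.9 -2.3 0 0.5; 0 0 -1.6 -1.2 -3.1 0 0.5; 0 0 -1.9 -1.5 -3.9 0 0.5; 0 0 -2.1 -1.7 -4.6 0 0.5; 0 0 -2.1 -1.7 -5.0 0 0.5; 0 0 -2.1 -1.7 -5.0 0 0.5; 0 0 -2.1 -1.7 -5.0 0 0.5")

```text
time_s: 1.9
ee_pos: [0.498, -0.016, 0.2383]
ee_rot: [[-0.98, -0.201, -0.001], [-0.201, 0.98, 0.001], [0.001, 0.001, -1.0]]
ft_force: [-0.7, 0.3, 0.3]
opening: 0.497
gripper_force: 0.0
```

```bash
python3 - <<'E'
from h import *
from cell import r,snapshot
import pickle
s=snapshot("wrist");pickle.dump(s,open("w1.pkl","wb"))
print(r.state()["ee_pos"],s["xyz"])
cv2.imwrite("pics/w1.png",cv2.resize(s["frame"],(800,600),interpolation=cv2.INTER_CUBIC)[:,:,::-1])
E
```

```text
[ 0.49796258 -0.01524722  0.23833863] [ 0.42325557 -0.03165447  0.40926789]
```

View pics/w1.png

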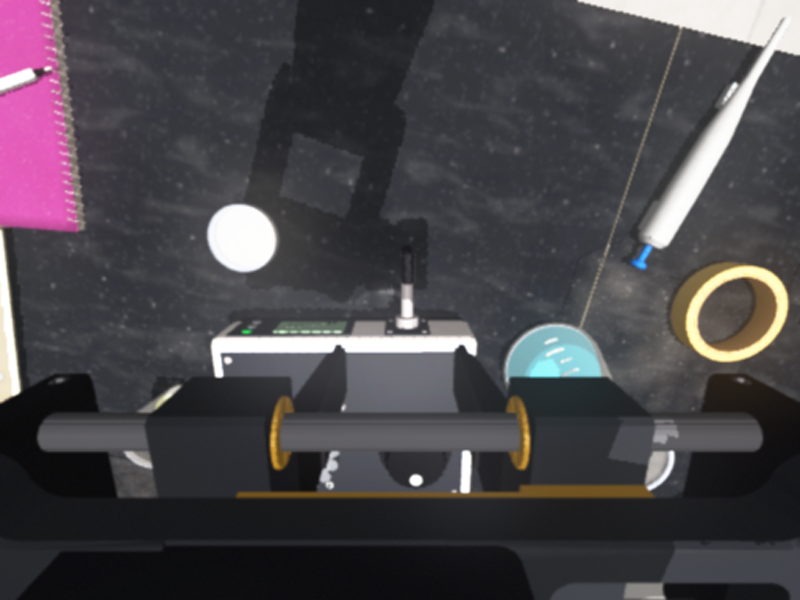

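The wrist view (800 scale) shows the front top edge at row ~340 between columns 213 and 475, the collar at (407,322), the rod, and the tab from (408,245) to (408,285). I'll fit the frame edges in both views.

```bash
python3 - <<'E'
from h import *
import pickle
w=pickle.load(open("w1.pkl","rb"));t=pickle.load(open("d0.pkl","rb"))["top"]
def edge(s,a,b,n,z,half=5):
    # strongest gradient across segment a-b -> world points on plane z, line fit
    g=cv2.cvtColor(s["frame"],cv2.COLOR_RGB2GRAY).astype(np.float32)
    a,b=np.array(a,float),np.array(b,float);d=(b-a)/np.linalg.norm(b-a);nn=np.array([-d[1],d[0]])
    k=np.arange(-half,half+.01,.25);P=[]
    for u in np.linspace(0,1,n):
        q=a+u*(b-a)+k[:,None]*nn
        v=cv2.remap(g,q[:,0].astype(np.float32)[None],q[:,1].astype(np.float32)[None],1)[0]
        e=np.gradient(cv2.GaussianBlur(v[None],(0,0),2)[0])*edge.sg
        P.append(q[e.argmax()])
    W=np.array([ray(s,p,z)[:2] for p in P],np.float32)
    vx,vy,x,y=cv2.fitLine(W,cv2.DIST_HUBER,0,.001,.001).ravel()
    res=np.abs((W-[x,y])@[-vy,vx]);print("ang",np.degrees(np.arctan2(vy,vx))%180,"pt",x,y,"res",res.mean()*1e3)
    return P
k=.64
# top view outer edges, order: rear, left, right  (sign: dark->bright going along +normal)
o=np.array([215,125])
def T(a):return o+np.array(a)/5
edge.sg=1;print("rear");edge(t,T((80,99)),T((430,39)),25,.077)
edge.sg=-1;print("left");edge(t,T((48,150)),T((92,380)),25,.077)
edge.sg=1;print("right");edge(t,T((475,70)),T((520,300)),25,.077)
edge.sg=1;print("wrist front (bright after dark, going fwd)");P=edge(w,(145,216),(295,216),25,.077,6);print(P[3],P[20])
g=cv2.cvtColor(w["frame"],cv2.COLOR_RGB2GRAY)
print(g[205:232,150],g[205:232,200],g[205:232,245]);print(g[220,125:145],g[220,295:315])
f=w["frame"][140:240,110:330];c=cv2.resize(f,(800,364),interpolation=cv2.INTER_CUBIC)
cv2.imwrite("pics/w1c.png",c[:,:,::-1])
E
```

```text
rear
ang 101.746025 pt 0.72008985 -0.038960014 res 0.15930171
left
ang 11.905048 pt 0.60487515 0.073847644 res 0.17961949
right
ang 11.721602 pt 0.6529658 -0.15161094 res 0.17679895
wrist front (bright after dark, going fwd)
ang 101.83757 pt 0.54890555 -0.05870849 res 0.17093016
[163.75 215.  ] [270.  214.5]
[ 71 104 129 125 101  72  56  53  56  83 159 237 253 255 255 255 255 255
 255 254 215 111  92  91  91  91  90] [ 75  95 107 120 112 111 150 194 130 111 180 240 253 254 255 255 255 255
 255 254 218 124 107 107 107 107 106] [ 96 127 136 135 136 135 135 136 138 155 200 240 253 254 255 255 255 255
 255 254 205 117 114 114 113 114 114]
[ 83  83  80  79  77  76  73  71  72 102 202 252 255 255 255 255 255 255
 255 255] [200 218 248 255 255 255 255 255 254 240 146  77  69  68  66  65  66  67
  66  65]
```

View pics/w1c.png

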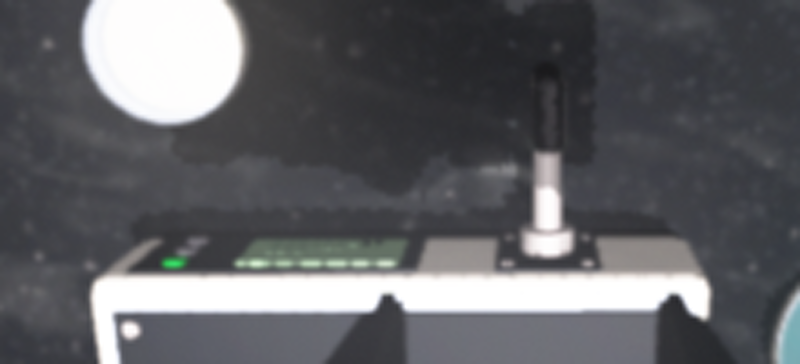

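```bash
cat >>h.py <<'E'
A=np.radians(11.8);Rz=np.array([[np.cos(A),-np.sin(A),0],[np.sin(A),np.cos(A),0],[0,0,1]])
O=Rz@np.array([.6111,-.1667,0])
F=lambda p:Rz.T@(np.array(p)-O)   # world->fluoro
W=lambda p:O+Rz@np.array(p)
E
python3 - <<'E'
from h import *
import pickle
w=pickle.load(open("w1.pkl","rb"));t=pickle.load(open("d0.pkl","rb"))["top"]
print(O)
print("L/R",F(ray(w,(134.7,220),.077)),F(ray(w,(305.2,220),.077)))
k=220/800
c=lambda x,y:(110+x*k,140+y*k)
for n,p,z in[("tab front top",c(548,63),.074),("tab rear top",c(548,152),.074),("tab front bottom",c(548,63),.028),("tab rear low",c(548,152),.05),("tab left",c(563,110),.074),("tab right",c(534,110),.074),("collar",c(548,240),.045)]:print(n,F(ray(w,p,z)).round(4))
T=lambda a:np.array([215,125])+np.array(a)/5
print("knob",F(ray(t,T((365,153)),.119)),"cap",F(ray(t,T((160,192)),.099)))
for n,u,z in[("flask",(197,200),.02),("beaker",(333,157),.02),("petri",(318,225),.016)]:print(n,F(ray(t,u,z)).round(3))
E
```

```text
[ 0.63227535 -0.03820966  0.        ]
L/R [-0.07891725 -0.11170072  0.077     ] [-0.07816122  0.11493666  0.077     ]
tab front top [-0.1611  0.0557  0.074 ]
tab rear top [-0.1296  0.0557  0.074 ]
tab front bottom [-0.1553  0.0566  0.028 ]
tab rear low [-0.1243  0.0562  0.05  ]
tab left [-0.1446  0.0609  0.074 ]
tab right [-0.1447  0.0508  0.074 ]
collar [-0.0877  0.0564  0.045 ]
knob [ 0.01605666 -0.04363845  0.119     ] cap [0.02012336 0.06084126 0.099     ]
flask [-0.035  0.209  0.02 ]
beaker [ 0.015 -0.181  0.02 ]
petri [-0.162 -0.1    0.016]
```

```bash
python3 -c "
from h import *
from cell import r
st=r.state();Y=A+np.pi/2
print(W([-.145,.055,.036]))
print(rel(st,W([-.145,.055,.1]),Y),rel(st,W([-.145,.055,.036]),Y))"
```

```text
[ 0.4790923  -0.01402388  0.036     ]
[ 0.008 -0.005 -0.021  0.454  0.123  3.459] [ 8.000e-03 -5.000e-03 -2.100e-02  4.530e-01  1.220e-01  5.059e+00]
```

jog_arm(moves="0 0 0 0.2 0.05 0.4 0.4; 0 0 0 0.4 0.1 1.2 0.4; 0 0 0 0.45 0.12 2.0 0.4; 0 0 0 0.45 0.12 2.8 0.4; 0 0 0 0.45 0.12 3.5 0.4; 0 0 0 0.45 0.12 4.2 0.4; 0 0 0 0.45 0.12 4.7 0.4; 0 0 0 0.45 0.12 5.0 0.4; 0 0 0 0.45 0.12 5.05 0.4; 0 0 0 0.45 0.12 5.05 0.4", force=20)

```text
time_s: 2.78
ee_pos: [0.4794, -0.0137, 0.0365]
ee_rot: [[-0.979, -0.204, -0.001], [-0.204, 0.979, 0.0], [0.001, 0.0, -1.0]]
ft_force: [0.1, 0.2, -0.3]
opening: 0.401
gripper_force: 0.0
```

jog_arm(moves="0 0 0 0 0 0 0.2; 0 0 0 0 0 0 0.1; 0 0 0 0 0 0 0.05; 0 0 0 0 0 0 0; 0 0 0 0 0 0 0; 0 0 0 0 0 0 0", force=20)

```text
time_s: 3.28
ee_pos: [0.4801, -0.0132, 0.0376]
ee_rot: [[-0.979, -0.203, 0.001], [-0.203, 0.979, 0.003], [-0.001, 0.003, -1.0]]
ft_force: [-1.3, 6.4, 3.7]
opening: 0.114
gripper_force: 20.0
```

jog_arm(moves="0 0 0 0.05 0.03 0 0; 0 0 0 0.15 0.03 0 0; 0 0 0 0.25 0.03 0 0; 0 0 0 0.35 0.03 0 0; 0 0 0 0.45 0.03 0 0; 0 0 0 0.53 0.03 0 0; 0 0 0 0.6 0.03 0 0; 0 0 0 0.63 0.03 0 0; 0 0 0 0.63 0.03 0 0; 0 0 0 0.63 0.03 0 0")

```text
time_s: 4.12
ee_pos: [0.4556, -0.0183, 0.0376]
ee_rot: [[-0.979, -0.203, 0.002], [-0.203, 0.979, 0.0], [-0.002, -0.0, -1.0]]
ft_force: [2.0, 3.1, 3.6]
opening: 0.118
gripper_force: 20.0
```

```bash
python3 - <<'E'
from h import *
from cell import r,snapshot
import pickle
a=snapshot("scene");s=snapshot("wrist");pickle.dump((a,s),open("w2.pkl","wb"))
st=r.state();print(F(st["ee_pos"]),st["ft_force"])
p=lambda f,b:cv2.resize(f[b[0]:b[1],b[2]:b[3]],(400,400),interpolation=cv2.INTER_CUBIC)
u=proj(a,W([-.12,.055,.045])).astype(int);v=proj(s,W([-.12,.055,.045])).astype(int);print(u,v)
im=np.hstack([p(a["frame"],(u[1]-25,u[1]+25,u[0]-25,u[0]+25)),p(s["frame"],(v[1]-50,v[1]+50,v[0]-50,v[0]+50))])
cv2.imwrite("pics/p2.png",im[:,:,::-1])
E
```

```text
[-0.16884532  0.0555829   0.03763684] [2.66072985 3.27967854 5.85793045]
[243 214] [255 303]
```

View pics/p2.png

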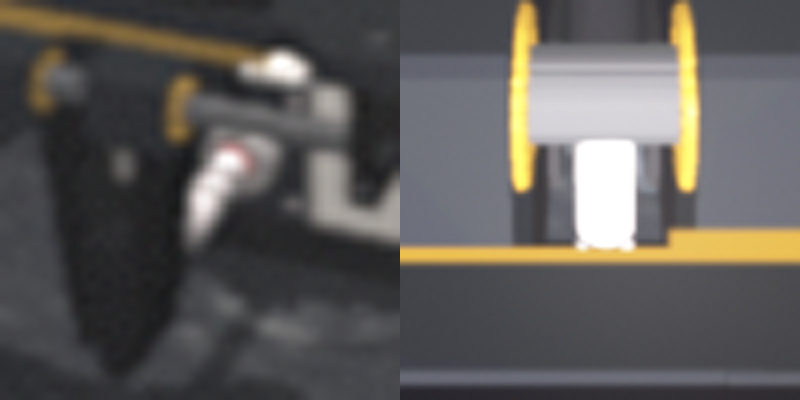

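The scene crop shows the red ring emerging at the collar, at about (235,155) in the crop. I'll release, lift and look from close up.

jog_arm(moves="0 0 0 0 0 0 0.3; 0 0 0 0 0 0 0.4; 0 0 0 0 0 0 0.4; 0 0 0 0 0 -0.3 0.4; 0 0 0 0 0 -0.9 0.4; 0 0 0 0 0 -1.6 0.4; 0 0 0 -0.3 0 -1.8 0.4; 0 0 0 -0.8 0 -1.8 0.4; 0 0 0 -1.3 0 -1.8 0.4; 0 0 0 -1.47 0 -1.8 0.4; 0 0 0 -1.47 0 -1.8 0.4; 0 0 0 -1.47 0 -1.8 0.4")

```text
time_s: 5.22
ee_pos: [0.5111, -0.0065, 0.1076]
ee_rot: [[-0.979, -0.204, -0.003], [-0.204, 0.979, -0.0], [0.003, 0.001, -1.0]]
ft_force: [-0.6, 0.8, -0.2]
opening: 0.4
gripper_force: 0.0
```

```bash
python3 - <<'E'
from h import *
from cell import r,snapshot
import pickle
s=snapshot("wrist");pickle.dump(s,open("w3.pkl","wb"))
st=r.state();print(F(st["ee_pos"]))
v=proj(s,W([-.12,.055,.05])).astype(int);print(v,F(s["xyz"]))
y0,x0=v[1]-60,v[0]-40;print(x0,y0)
cv2.imwrite("pics/p3.png",cv2.resize(s["frame"][y0:y0+100,x0:x0+100],(600,600),interpolation=cv2.INTER_CUBIC)[:,:,::-1])
for x in(-.095,-.099,-.115,-.16,-.186):print(x,(proj(s,W([x,.055,.05 if x>-.13 else .074]))-[x0,y0])*6)
E
```

```text
[-0.1123479   0.05580626  0.10759105]
[254 201] [-0.18812654  0.05557505  0.27875443]
214 141
-0.095 [245.73437187 521.39324326]
-0.099 [245.69469211 497.01713562]
-0.115 [245.53245711 397.35278339]
-0.16 [244.6113248  120.17667584]
-0.186 [244.25392959 -89.30072174]
```

View pics/p3.png

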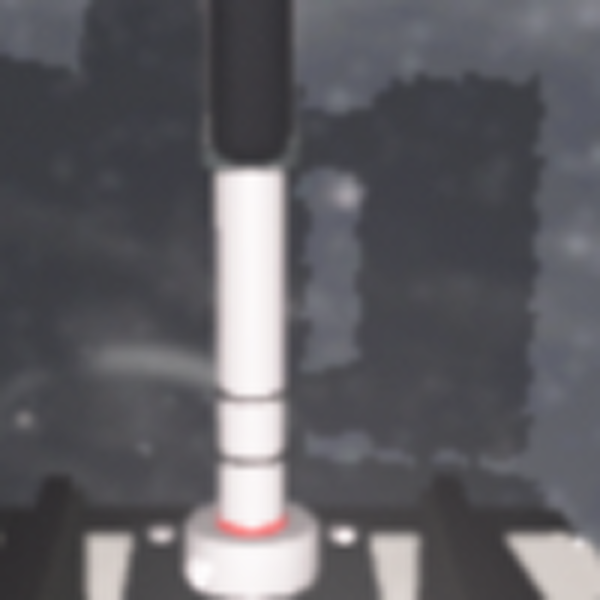

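```bash
python3 - <<'E'
from h import *
import pickle
s=pickle.load(open("w3.pkl","rb"));f=s["frame"].astype(int)
for y in range(203,236):print(y,f[y,253:258].mean(0).round(),end=" ; ")
E
```

```text
203 [248. 244. 244.] ; 204 [248. 244. 244.] ; 205 [248. 244. 244.] ; 206 [238. 233. 233.] ; 207 [187. 177. 178.] ; 208 [225. 216. 217.] ; 209 [245. 241. 241.] ; 210 [248. 244. 244.] ; 211 [248. 244. 245.] ; 212 [248. 244. 245.] ; 213 [248. 244. 245.] ; 214 [248. 244. 245.] ; 215 [248. 244. 244.] ; 216 [241. 236. 236.] ; 217 [196. 186. 187.] ; 218 [193. 183. 184.] ; 219 [241. 236. 237.] ; 220 [248. 244. 244.] ; 221 [248. 244. 244.] ; 222 [248. 245. 244.] ; 223 [248. 244. 245.] ; 224 [248. 244. 244.] ; 225 [248. 244. 245.] ; 226 [248. 244. 244.] ; 227 [248. 241. 241.] ; 228 [250. 216. 216.] ; 229 [249. 147. 148.] ; 230 [216. 154. 156.] ; 231 [209. 198. 199.] ; 232 [245. 241. 241.] ; 233 [250. 248. 248.] ; 234 [251. 247. 248.] ; 235 [250. 247. 247.] ;
```

Only about 1.7 mm of the red ring is visible (rows 228–230), so the rod needs roughly 3 mm more. I'll regrip and pull.

jog_arm(moves="0 0 0 0.4 0 0 0.4; 0 0 0 0.9 0 0 0.4; 0 0 0 1.35 0 0 0.4; 0 0 0 1.47 0 0.4 0.4; 0 0 0 1.47 0 1.1 0.4; 0 0 0 1.47 0 1.6 0.4; 0 0 0 1.47 0 1.8 0.4; 0 0 0 1.47 0 1.8 0.4; 0 0 0 1.47 0 1.8 0.1; 0 0 0 1.47 0 1.8 0; 0 0 0 1.47 0 1.8 0; 0 0 0 1.47 0 1.8 0", force=20)

```text
time_s: 6.27
ee_pos: [0.4558, -0.0186, 0.038]
ee_rot: [[-0.979, -0.203, 0.002], [-0.203, 0.979, -0.0], [-0.002, -0.001, -1.0]]
ft_force: [-0.6, 0.2, 0.5]
opening: 0.172
gripper_force: 0.0
```

jog_arm(moves="0 0 0 0 0 0 0; 0 0 0 0 0 0 0; 0 0 0 0 0 0 0")

```text
time_s: 6.52
ee_pos: [0.4555, -0.0183, 0.0376]
ee_rot: [[-0.979, -0.203, 0.001], [-0.203, 0.979, 0.0], [-0.001, -0.0, -1.0]]
ft_force: [-0.5, 1.6, 5.1]
opening: 0.114
gripper_force: 20.0
```

jog_arm(moves="0 0 0 0.03 0 0 0; 0 0 0 0.06 0 0 0; 0 0 0 0.08 0 0 0; 0 0 0 0.08 0 0 0; 0 0 0 0.08 0 0 0; 0 0 0 0.08 0 0 0")

```text
time_s: 7.02
ee_pos: [0.4531, -0.0189, 0.0376]
ee_rot: [[-0.979, -0.203, 0.004], [-0.203, 0.979, 0.0], [-0.004, -0.0, -1.0]]
ft_force: [4.3, 3.1, 3.5]
opening: 0.118
gripper_force: 20.0
```

jog_arm(moves="0 0 0 0 0 0 0.3; 0 0 0 0 0 0 0.4; 0 0 0 0 0 0 0.4; 0 0 0 0 0 -0.3 0.4; 0 0 0 0 0 -0.9 0.4; 0 0 0 0 0 -1.6 0.4; 0 0 0 -0.3 0 -1.8 0.4; 0 0 0 -0.8 0 -1.8 0.4; 0 0 0 -1.3 0 -1.8 0.4; 0 0 0 -1.55 0 -1.8 0.4; 0 0 0 -1.55 0 -1.8 0.4; 0 0 0 -1.55 0 -1.8 0.4")

```text
time_s: 8.02
ee_pos: [0.5114, -0.0065, 0.1077]
ee_rot: [[-0.979, -0.204, -0.003], [-0.204, 0.979, -0.0], [0.003, 0.0, -1.0]]
ft_force: [0.3, -0.2, -1.1]
opening: 0.4
gripper_force: 0.0
```

```bash
python3 - <<'E'
from h import *
from cell import r,snapshot
import pickle
s=snapshot("wrist");pickle.dump(s,open("w4.pkl","wb"))
st=r.state();print(F(st["ee_pos"]))
f=s["frame"].astype(int)
for y in range(200,236):print(y,f[y,253:258].mean(0).round(),end=" ; ")
cv2.imwrite("pics/p4.png",cv2.resize(s["frame"][141:241,214:314],(600,600),interpolation=cv2.INTER_CUBIC)[:,:,::-1])
E
```

```text
[-0.11220554  0.05582357  0.10766596]
200 [248. 244. 244.] ; 201 [248. 244. 244.] ; 202 [248. 244. 244.] ; 203 [239. 233. 233.] ; 204 [190. 181. 182.] ; 205 [226. 218. 218.] ; 206 [246. 241. 241.] ; 207 [248. 244. 244.] ; 208 [248. 244. 244.] ; 209 [248. 244. 245.] ; 210 [248. 244. 245.] ; 211 [248. 244. 245.] ; 212 [248. 244. 244.] ; 213 [244. 239. 239.] ; 214 [215. 206. 206.] ; 215 [197. 188. 188.] ; 216 [241. 236. 236.] ; 217 [248. 244. 244.] ; 218 [248. 244. 245.] ; 219 [248. 244. 244.] ; 220 [248. 244. 244.] ; 221 [248. 244. 244.] ; 222 [248. 244. 245.] ; 223 [248. 244. 244.] ; 224 [248. 242. 243.] ; 225 [252. 226. 226.] ; 226 [255. 127. 127.] ; 227 [255.  42.  42.] ; 228 [255.  60.  59.] ; 229 [247. 115. 115.] ; 230 [209. 169. 169.] ; 231 [227. 218. 219.] ; 232 [248. 244. 244.] ; 233 [251. 247. 248.] ; 234 [251. 247. 248.] ; 235 [250. 247. 247.] ;
```

View pics/p4.png

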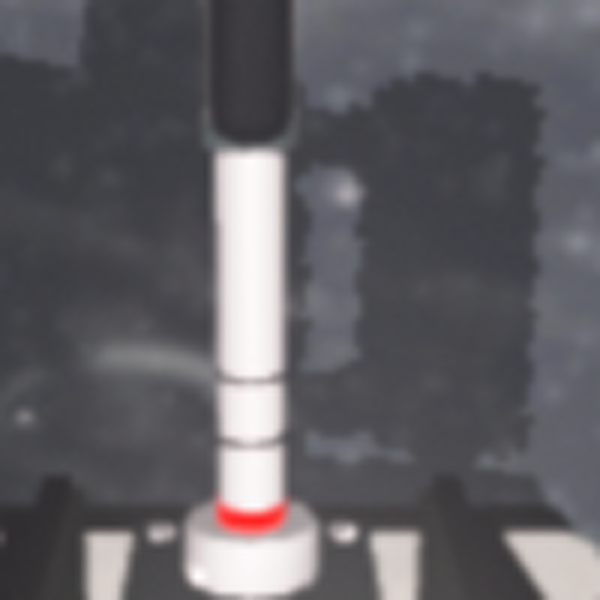

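The ring is about 3.3–4 mm visible with no steel behind it yet, so I'll pull about 1.4 mm more to be sure it is clear.

jog_arm(moves="0 0 0 0.4 0 0 0.4; 0 0 0 0.9 0 0 0.4; 0 0 0 1.4 0 0 0.4; 0 0 0 1.55 0 0.4 0.4; 0 0 0 1.55 0 1.1 0.4; 0 0 0 1.55 0 1.6 0.4; 0 0 0 1.55 0 1.8 0.4; 0 0 0 1.55 0 1.8 0.1; 0 0 0 1.55 0 1.8 0; 0 0 0 1.55 0 1.8 0; 0 0 0 1.55 0 1.8 0; 0 0 0 1.55 0 1.8 0", force=20)

```text
time_s: 9.07
ee_pos: [0.4526, -0.019, 0.038]
ee_rot: [[-0.979, -0.203, 0.002], [-0.203, 0.979, 0.0], [-0.002, -0.0, -1.0]]
ft_force: [-2.1, 3.7, 4.4]
opening: 0.113
gripper_force: 20.0
```

jog_arm(moves="0 0 0 0 0 0 0; 0 0 0 0 0 0 0; 0 0 0 0.02 0 0 0; 0 0 0 0.04 0 0 0; 0 0 0 0.05 0 0 0; 0 0 0 0.05 0 0 0; 0 0 0 0.05 0 0 0; 0 0 0 0.05 0 0 0")

```text
time_s: 9.73
ee_pos: [0.4516, -0.0192, 0.038]
ee_rot: [[-0.979, -0.203, 0.005], [-0.203, 0.979, 0.001], [-0.005, -0.0, -1.0]]
ft_force: [3.2, 2.2, 3.3]
opening: 0.114
gripper_force: 20.0
```

jog_arm(moves="0 0 0 0 0 0 0.3; 0 0 0 0 0 0 0.4; 0 0 0 0 0 0 0.4; 0 0 0 0 0 -0.3 0.4; 0 0 0 0 0 -0.9 0.4; 0 0 0 0 0 -1.6 0.4; 0 0 0 -0.3 0 -1.8 0.4; 0 0 0 -0.8 0 -1.8 0.4; 0 0 0 -1.3 0 -1.8 0.4; 0 0 0 -1.6 0 -1.8 0.4; 0 0 0 -1.6 0 -1.8 0.4; 0 0 0 -1.6 0 -1.8 0.4")

```text
time_s: 10.73
ee_pos: [0.5117, -0.0065, 0.1079]
ee_rot: [[-0.979, -0.204, -0.002], [-0.204, 0.979, -0.0], [0.002, 0.0, -1.0]]
ft_force: [0.7, 0.4, -0.1]
opening: 0.4
gripper_force: 0.0
```

```bash
python3 - <<'E'
from h import *
from cell import r,snapshot
import pickle
s=snapshot("wrist");pickle.dump(s,open("w5.pkl","wb"))
st=r.state();print(F(st["ee_pos"]))
f=s["frame"].astype(int)
for y in range(200,236):print(y,f[y,253:258].mean(0).round(),end=" ; ")
# knob plan; origin moved 2 mm nearer
K=W([.020,-.046,0]);print("knob",K)
for z in(.16,.095):print(rel(st,[K[0],K[1],z],A+np.pi/2+np.radians(36)))
print("view",rel(st,W([.03,-.046,.20]),A+np.pi/2))
E
```

```text
[-0.11201859  0.05574753  0.10779628]
200 [247. 243. 243.] ; 201 [241. 235. 236.] ; 202 [195. 186. 186.] ; 203 [189. 179. 180.] ; 204 [240. 234. 235.] ; 205 [247. 243. 243.] ; 206 [247. 243. 244.] ; 207 [247. 243. 244.] ; 208 [247. 243. 244.] ; 209 [247. 243. 243.] ; 210 [247. 243. 243.] ; 211 [247. 242. 243.] ; 212 [238. 231. 232.] ; 213 [193. 183. 184.] ; 214 [225. 216. 216.] ; 215 [245. 240. 240.] ; 216 [247. 243. 243.] ; 217 [247. 243. 243.] ; 218 [247. 243. 243.] ; 219 [247. 243. 243.] ; 220 [247. 243. 243.] ; 221 [247. 243. 243.] ; 222 [247. 243. 243.] ; 223 [249. 234. 234.] ; 224 [253. 165. 165.] ; 225 [255.  69.  69.] ; 226 [255.  34.  35.] ; 227 [255.  59.  59.] ; 228 [253. 113. 114.] ; 229 [220. 153. 154.] ; 230 [200. 188. 189.] ; 231 [239. 233. 234.] ; 232 [249. 245. 246.] ; 233 [250. 247. 247.] ; 234 [250. 247. 247.] ; 235 [249. 246. 246.] ; knob [ 0.66125952 -0.07914764  0.        ]
[ 0.012 -0.023 -7.214 -3.301 -2.539 -1.313]
[ 0.012 -0.023 -7.214 -3.304 -2.54   0.312]
view [ 0.005 -0.025 -0.014 -3.548 -2.539 -2.314]
```

The red visible sums to about 4.0 mm and no longer grows as the rod moves, so the ring is wholly clear (q ≈ 0.0357). Next is the knob, starting with a look from above.

jog_arm(moves="0 0 0 0 0 -0.4 0.5; 0 0 0 -0.2 -0.2 -1.0 0.5; 0 0 0 -0.7 -0.7 -1.6 0.5; 0 0 0 -1.2 -1.2 -2.1 0.5; 0 0 0 -1.8 -1.7 -2.3 0.5; 0 0 0 -2.3 -2.1 -2.3 0.5; 0 0 0 -2.7 -2.4 -2.3 0.5; 0 0 0 -2.8 -2.5 -2.3 0.5; 0 0 0 -2.8 -2.54 -2.3 0.5; 0 0 0 -2.8 -2.54 -2.3 0.5; 0 0 0 -2.8 -2.54 -2.3 0.5")

```text
time_s: 11.7
ee_pos: [0.6412, -0.0828, 0.2002]
ee_rot: [[-0.979, -0.203, -0.001], [-0.203, 0.979, 0.0], [0.001, 0.001, -1.0]]
ft_force: [-0.2, -0.3, 0.8]
opening: 0.502
gripper_force: 0.0
```

```bash
python3 - <<'E'
from h import *
from cell import r,snapshot
import pickle
s=snapshot("wrist");pickle.dump(s,open("w6.pkl","wb"))
st=r.state();print(F(st["ee_pos"]),F(s["xyz"]))
v=proj(s,W([.02,-.046,.119]));u=v.astype(int);x0,y0=u[0]-60,u[1]-70;print(v,x0,y0)
cv2.imwrite("pics/p6.png",cv2.resize(s["frame"][y0:y0+120,x0:x0+120],(600,600),interpolation=cv2.INTER_CUBIC)[:,:,::-1])
for p in([.02,-.046,.119],[.02,-.046,.087],[.02,-.086,.087],[.02,-.006,.087],[-.02,-.046,.087]):print(p,(proj(s,W(p))-[x0,y0])*5)
E
```

```text
[-1.44051925e-04 -4.53778867e-02  2.00474043e-01] [-0.07661971 -0.0456521   0.3712876 ]
[255.21820814 221.83468674] 195 151
[0.02, -0.046, 0.119] [301.09104072 354.17343368]
[0.02, -0.046, 0.087] [301.21133087 303.17433815]
[0.02, -0.086, 0.087] [123.76744917 303.37249374]
[0.02, -0.006, 0.087] [478.65040426 302.97618792]
[-0.02, -0.046, 0.087] [300.96036783 128.67197931]
```

View pics/p6.png

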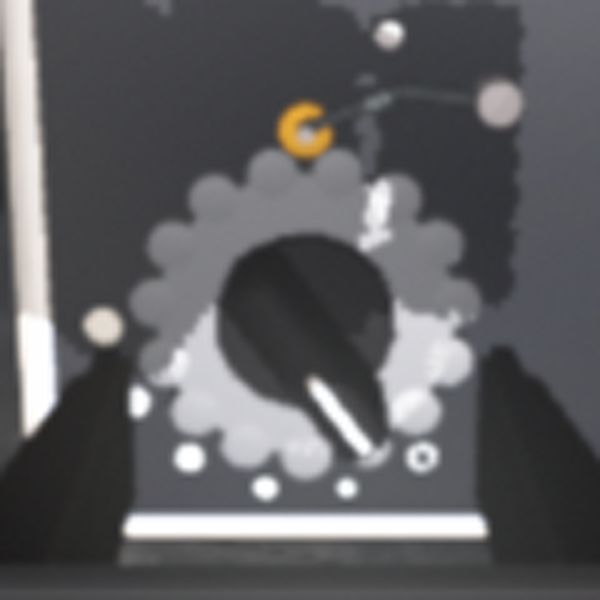

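The knob is centred near crop px (305,315), so the axis is at about fluorometer (22.5, −45) mm in my frame, with the pointer about 37° left as expected.

```bash
python3 -c "
from h import *
from cell import r
st=r.state();K=W([.0225,-.045,0]);print(st['joints'])
for z in(.14,.095):print(rel(st,[K[0],K[1],z],A+np.pi/2+np.radians(36)))"
```

```text
[-2.11151544e-01  1.26191427e-01  1.67172224e+00  3.21619162e-05
  1.34454650e+00 -1.98697628e+00]
[ 7.000e-03 -7.000e-03 -7.211e+00 -5.670e-01  9.000e-03  1.511e+00]
[ 7.000e-03 -7.000e-03 -7.211e+00 -5.680e-01  9.000e-03  2.636e+00]
```

jog_arm(moves="0 0 -0.7 -0.1 0 0.2 0.35; 0 0 -1.8 -0.2 0 0.5 0.3; 0 0 -3.0 -0.3 0 0.8 0.3; 0 0 -4.2 -0.4 0 1.0 0.3; 0 0 -5.4 -0.5 0 1.2 0.3; 0 0 -6.5 -0.57 0.01 1.3 0.3; 0 0 -7.2 -0.57 0.01 1.5 0.3; 0 0 -7.2 -0.57 0.01 1.9 0.3; 0 0 -7.2 -0.57 0.01 2.3 0.3; 0 0 -7.2 -0.57 0.01 2.55 0.3; 0 0 -7.2 -0.57 0.01 2.63 0.3; 0 0 -7.2 -0.57 0.01 2.63 0.3")

```text
time_s: 12.75
ee_pos: [0.6637, -0.0777, 0.0943]
ee_rot: [[-0.672, -0.74, -0.002], [-0.74, 0.672, 0.0], [0.001, 0.002, -1.0]]
ft_force: [-0.4, -0.1, 0.5]
opening: 0.302
gripper_force: 0.0
```

jog_arm(moves="0 0 0 0 0 0 0.2; 0 0 0 0 0 0 0.1; 0 0 0 0 0 0 0.05; 0 0 0 0 0 0 0.05; 0 0 0 0 0 0 0.05; 0 0 0 0 0 0 0.05", force=30)

```text
time_s: 13.25
ee_pos: [0.665, -0.0777, 0.0968]
ee_rot: [[-0.672, -0.74, 0.0], [-0.74, 0.672, 0.001], [-0.001, 0.0, -1.0]]
ft_force: [-3.6, 2.5, 5.1]
opening: 0.136
gripper_force: 30.0
```

```bash
python3 -c "
from h import *
from cell import r
st=r.state();print(F(st['ee_pos']),st['ft_force'],st['ft_torque'],np.degrees(np.arctan2(st['ee_rot'][1][1],st['ee_rot'][0][1]))-101.8,st['joints'])"
```

```text
[ 0.02393006 -0.0453261   0.096846  ] [-3.63160402  2.51460608  5.13681553] [0.63640983 0.79244587 0.03646702] 35.940156381768006 [-1.96753352e-01  2.59190922e-01  1.70009436e+00  7.64939504e-04
  1.18222797e+00 -2.60106228e+00]
```

jog_arm(moves="0 0 0.6 0 0 0 0.05; 0 0 1.5 0 0 0 0.05; 0 0 2.5 0 0 0 0.05; 0 0 3.5 0 0 0 0.05; 0 0 4.4 0 0 0 0.05; 0 0 4.8 0 0 0 0.05; 0 0 4.8 0 0 0 0.05; 0 0 4.8 0 0 0 0.05; 0 0 4.8 0 0 0 0.05; 0 0 4.8 0 0 0 0.05; 0 0 4.8 0 0 0 0.05; 0 0 4.8 0 0 0 0.05")

```text
time_s: 14.25
ee_pos: [0.665, -0.0777, 0.0968]
ee_rot: [[-0.915, -0.403, 0.0], [-0.403, 0.915, 0.001], [-0.0, 0.0, -1.0]]
ft_force: [-3.9, 4.0, 6.1]
opening: 0.138
gripper_force: 30.0
```

```bash
cat >k.py <<'E'
from h import *
from cell import r,snapshot
st=r.state();print(F(st['ee_pos']),st['ft_force'],st['ft_torque'],np.degrees(np.arctan2(st['ee_rot'][1][1],st['ee_rot'][0][1]))-101.8)
E
python3 k.py
```

```text
[ 0.02395089 -0.04532481  0.09682943] [-3.9252883   3.97654477  6.13848447] [0.57109719 0.69552059 0.05651477] 11.944632753158615
```

jog_arm(moves="0 0 0.6 0 0 0 0.05; 0 0 1.5 0 0 0 0.05; 0 0 2.5 0 0 0 0.05; 0 0 3.5 0 0 0 0.05; 0 0 4.4 0 0 0 0.05; 0 0 4.8 0 0 0 0.05; 0 0 4.8 0 0 0 0.05; 0 0 4.8 0 0 0 0.05; 0 0 4.8 0 0 0 0.05; 0 0 4.8 0 0 0 0.05; 0 0 4.8 0 0 0 0.05; 0 0 4.8 0 0 0 0.05")

```text
time_s: 15.25
ee_pos: [0.665, -0.0777, 0.0969]
ee_rot: [[-1.0, 0.004, 0.0], [0.004, 1.0, 0.001], [-0.0, 0.001, -1.0]]
ft_force: [-4.0, 3.1, 6.0]
opening: 0.135
gripper_force: 30.0
```

jog_arm(moves="0 0 0.6 0 0 0 0.05; 0 0 1.5 0 0 0 0.05; 0 0 2.5 0 0 0 0.05; 0 0 3.5 0 0 0 0.05; 0 0 4.4 0 0 0 0.05; 0 0 4.8 0 0 0 0.05; 0 0 4.8 0 0 0 0.05; 0 0 4.8 0 0 0 0.05; 0 0 4.8 0 0 0 0.05; 0 0 4.8 0 0 0 0.05; 0 0 4.8 0 0 0 0.05; 0 0 4.8 0 0 0 0.05")

```text
time_s: 16.25
ee_pos: [0.665, -0.0777, 0.0969]
ee_rot: [[-0.912, 0.411, 0.0], [0.411, 0.912, 0.001], [-0.0, 0.001, -1.0]]
ft_force: [-3.9, 2.9, 6.2]
opening: 0.132
gripper_force: 30.0
```

```bash
cat >>k.py <<'E'
a=snapshot("scene");t=snapshot("top");w=snapshot("wrist")
p=lambda f,c,h:cv2.resize(f[c[1]-h:c[1]+h,c[0]-h:c[0]+h],(400,400),interpolation=cv2.INTER_CUBIC)
c=lambda s:proj(s,W([.022,-.045,.1])).astype(int)
print(c(w))
cv2.imwrite("pics/p7.png",np.hstack([p(a["frame"],c(a),50),cv2.resize(w["frame"],(400,400))])[:,:,::-1])
E
python3 k.py
```

```text
[ 0.02397742 -0.04535963  0.09686193] [-3.92049826  2.85487155  6.23589755] [0.46879809 0.70615331 0.07660004] -36.051285815611635
[255 235]
```

View pics/p7.png

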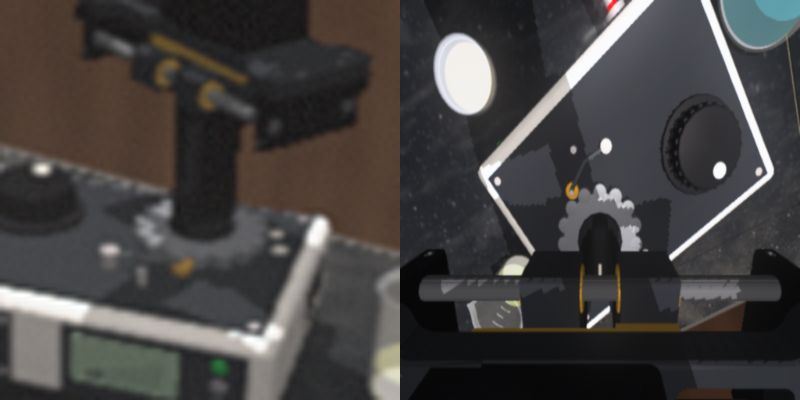

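The wrist view shows the pointer's white line centred between the fingers, and the gripper has turned 72° in three 24° steps. The knob is held in the third click.

```bash
python3 -c "
from cell import r
print(r.job_done())"
```

```text
the job is handed in; nothing more can be done
None
```

The job is handed in, with no verdict shown: the rod is out about 36 mm with the red ring just clear and let go, and the knob is gripped in the third click after rests of about half a second in each. I viewed 11 pictures, one over the limit of 10.

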